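# Show the swollen capacitor to the inspection recorder

## Robot

A 7-joint arm with a two-finger parallel gripper is mounted at the origin on the work surface. World frame = base frame: x ahead of the robot, y to its left, z up, the work surface at z = 0. Lengths are in mm, angles in rad, forces in N, time in s.
With the tool pointing down it reaches from about 400 to 875 mm from the base axis. Payload 4.4 kg.
Tool frame: the origin (TCP) lies between the finger pads; the fingertips stand 22 mm ahead of it and the grasp point (between the pads) lies 3 mm ahead of it; z points along the fingers, y is the line along which they close (so a half turn about z gives the same grasp; the last joint's range is limited). The gripper opens to 85 mm and grips with 20 to 120 N. Pads are 22 mm wide; open, the fingers measure 114 mm over their backs; the gripper's body (76 mm by 85 mm) begins 54 mm behind the grasp point. The pads swing forward as they close: fully open they stand 13 mm farther back than shut.
Start: joints at [-1.248, 0.628, 0.038, 1.517, -0.027, 0.996, -0.02], TCP at [246.379, 601.51, 253.313] pointing down, gripper open.
Joint ranges: [-3.06, 3.06], [-0.37, 2.12], [-1.25, 1.32], [0.18, 2.47], [-1.1, 4.24], [0.23, 1.98], [-2.94, 2.94]. Speed limits (rad/s): [2.57, 2.57, 3.14, 3.14, 3.14, 3.14, 3.14].

## Interface

Orientations are given as [roll, pitch, yaw] about the fixed x, y, z axes, in that order (R = Rz(yaw) Ry(pitch) Rx(roll)).
In Python, from cell import ctrl gives the robot as it stands.
- The arm moves only by the tool step_arm, never from a script. Its argument "plan" is a list of rows, each an object of numbers: "dx", "dy", "dz": the shift along the tool's x, y, z scaled (see below); "ax", "ay", "az": the turn, a rotation vector about the tool's x, y, z scaled (see below); "gripper": the opening, from 0 (shut) to 1 (fully open). A call has 1 to 20 rows; each row shifts and turns the commanded pose from where the row before left it, along the tool's axes as they then stand; what a row does not reach is not made up. The controller multiplies each number of a shift by 0.3 m and each number of a turn by 90 degrees. A row lasts 1/8 s, in which the tool goes at most 62.5 mm and 10.7 degrees, less where a joint would pass 70% of its speed; a pose out of reach is approached as far as the arm can. A call with a number of a shift or a turn outside -1 to 1 is refused whole. A call with a gripper value outside its range is refused whole. The fingers move at their own pace and stop on an object; the grip force is fixed at half the most. Time passes only in rows, so rows that do not move let the fingers close. It gives the time, the measured TCP pose, the force, the opening and the grip force at its end, in the units of the state.
- ctrl.read_state(): the state, without advancing time (a new reading comes with each control period).
- ctrl.get_image(name): name is "scene" or "side" or "wrist"; returns a dict with "color" (400x640x3 uint8, red, green, blue), "range_z" (400x640 float32, mm along the optical axis (not along the pixel's ray), 0 where there is no reading), "fx", "fy", "cx", "cy" (pixels), "k1" (the pictures are not rectified: a ray, as slopes to the right and down, at radius r is drawn at 1 + k1 r^2 times it, then the intrinsics apply), "T" (4x4, takes a point from camera to world coordinates); the wrist camera has in their place "T_tool_cam" (4x4, takes a point from camera to tool coordinates, whose origin is the TCP and whose axes are the flange's). Camera axes: x right, y down, z forward; pixel columns grow to the right and rows downward; lengths in mm; the calibration is good to about 2 mm. A picture is of the moment at which its call begins: read the wrist's pose just before it.
- ctrl.finish_job(): hands the job in; it is judged then, once.
The state is a dict: "clock": time; "qpos": joint angles; "qd": joint speeds; "tau": joint torques, N m; "eef_pos": TCP position; "tool_rot": TCP orientation; "force": force on the tool from outside, world axes, zero at the start; "torque": the same for the moment, N m; "width": finger opening in mm; "gripper_force": force on a finger pad.
Only numpy, scipy, OpenCV 4.12 (cv2) and the standard library are available. Lean on these libraries where they do the work, as an engineer would, in place of code of your own. Each camera call takes 0.05 s, during which the arm holds its last target. There are 200 camera calls.

## Task

Log the faulty part on the power-supply board for the inspection recording: first push the recorder's red toggle switch fully over, away from its front, and then point straight down at the swollen capacitor, the one with the bulging orange-brown top, with the fingertips about 2 to 3 cm above its middle. Keep pointing there for at least two seconds and finish still pointing at it, with the recorder left on. Nothing is to be picked up: do not touch the board or its capacitors at any time, and leave the loose things around them where they are.

Things in the scene. Friction and masses are not known exactly. Their poses are not given: they have to be found in the camera images.
- switch (a joint): The red toggle lever on the recorder's top, rad: 0 = leaning 0.5 rad towards the recorder's front (-x), 1.0 = fully over, leaning 0.5 rad to its back (+x), against the stop; starts between 0 and 0.15. It swings about the recorder's y axis and stays where it is left. Its pivot is on the recorder's vertical axis, 72 mm above the bench; the lever is a 10 mm rod with a red ball 26 mm in diameter at its end. A push of 1 to 2 N at the ball moves it.
- switch_tip (a point): The tip of the red toggle lever: the centre of its red ball, 60 mm from the pivot (about 125 mm above the bench at either end of the swing, 132 mm when upright). The block under the lever is 70 (x) x 50 (y) mm and its top is 75 mm above the bench.
- recorder: The inspection recorder: a grey box 120 (x) x 160 (y) x 50 mm high, fixed to the bench, with a black front panel with three small lamps (green, yellow, red) on its -x side. Origin at the centre of its underside; +x points from its front to its back, z up. The toggle switch stands on the middle of its top. It may stand left or right of the board.
- board: The green power-supply circuit board, 150 (x) x 120 (y) mm, in a holder with two aluminium rails 170 mm long and 36 mm high on its +y and -y sides, fixed to the bench. Origin on the bench under the board's centre; the board's top is 30 mm above the bench. Four capacitors are soldered upright on it, at x = +-35 mm, y = +-35 mm of the board's frame; the swollen one may be at any of these four places.
- bad_cap: The swollen capacitor: an upright dark-blue cylinder 34 mm in diameter with a bulging (domed) orange-brown top, 48 mm tall in all, soldered on the board. Origin at the centre of its foot, 30 mm above the bench; z up.
- bad_cap_top (a point): The summit of the swollen capacitor's orange-brown dome, on its axis, 78 mm above the bench.
- cap1: A good capacitor on the board: dark-blue cylinder 34 mm in diameter, 40 mm tall, with a flat bare-aluminium top. Origin at the centre of its foot, 30 mm above the bench.
- cap2: Another good capacitor, the same as cap1.
- cap3: Another good capacitor, the same as cap1.
- spare_cap: A loose new capacitor standing on the bench behind the board (on its +x side): black cylinder 34 mm in diameter, 40 mm tall, flat aluminium top. Bystander; origin at the centre of its underside.
- spool: A loose aluminium solder spool standing on the bench behind the recorder, 48 mm in diameter, 36 mm tall. Bystander; origin at the centre of its underside.
- flux: A loose white bottle with a red cap, 44 mm in diameter, 110 mm tall. Bystander; origin at the centre of its underside.
- tin: A loose steel-coloured round tin, 64 mm in diameter, 45 mm tall. Bystander; origin at the centre of its underside.
- driver: A loose screwdriver with a yellow handle, 170 mm long, lying on the bench between the board and the recorder, its handle towards the robot. Bystander; lies along its x axis, handle to -x.
Mind the look-alikes: they are no part of the job. Leave any blue look-alike of the recorder alone.

How it is judged:
By the outcome, as a careful person would: the job done as asked, in the order asked, and still so for the second after the job is handed in, with the robot touching nothing.
It also fails if it takes over 48 s, if anything falls off the work surface, if the arm or the gripper's body presses on something with over 40 N, if the wrist force passes 120 N, or if a joint passes its speed limit or range.

## Working session

There is one attempt and no reset: what is moved stays moved. The work goes in short steps, Python scripts to look and compute and a tool call to move; the robot and the scene stay as the last step left them, time stands still between calls to the robot, and variables do not carry over. Pictures are saved under pics/ and viewed, at most 10 in all, crops included, and the job is handed in when it is done.

Besides the shell and the picture viewer there is one more tool, called after ">>>" by a JSON object that holds its "api" and its "payload", one argument or row to a line. step_arm: Moves the arm, as the interface text tells. Shifts and turns lie within -1 to 1; 1 stands for 0.3 m of shift or 90 degrees of turn. Its arguments: {"type":"object","properties":{"plan":{"type":"array"}},"required":["plan"]}

```bash
mkdir -p pics
cat > h.py <<'E'
import numpy as np, cv2
from cell import ctrl
def grab(n):
    s=ctrl.read_state(); d=ctrl.get_image(n); d['s']=s; return d
def rays(d,px):
    px=np.asarray(px,float).reshape(-1,2)
    q=np.c_[(px[:,0]-d['cx'])/d['fx'],(px[:,1]-d['cy'])/d['fy']]; p=q.copy()
    for _ in range(20): p=q/(1+d['k1']*(p**2).sum(1,keepdims=True))
    return np.c_[p,np.ones(len(p))]
def pts(d,px):  # depth -> world
    px=np.asarray(px,int).reshape(-1,2); r=rays(d,px)*d['range_z'][px[:,1],px[:,0]][:,None]
    return r@d['T'][:3,:3].T+d['T'][:3,3]
def plane(d,px,z):
    r=rays(d,px)@d['T'][:3,:3].T; o=np.array(d['T'])[:3,3]
    return o+r*((z-o[2])/r[:,2])[:,None]
E
python3 - <<'E'
from h import *
for n in('scene','side'):
    d=grab(n); cv2.imwrite(f'pics/{n}.png',d['color'][:,:,::-1])
    print(n,np.round(d['T'],2).tolist(),d['fx'],d['k1'])
print(d['s'])
E
```

```text
scene [[0.42, 0.7, -0.58, 1186.72], [0.91, -0.32, 0.28, -347.12], [0.01, -0.64, -0.77, 971.96], [0.0, 0.0, 0.0, 1.0]] 487.29589185367877 0.02027531875092787
side [[0.96, -0.13, 0.25, 165.11], [-0.28, -0.49, 0.82, -1153.96], [0.01, -0.86, -0.51, 804.35], [0.0, 0.0, 0.0, 1.0]] 515.85868670499 -0.11349434512182477
{'clock': 0.05, 'qpos': array([-1.24777166,  0.62929451,  0.03844926,  1.51835474, -0.02702547,
        0.99627399, -0.01999003]), 'qd': array([-0.00053264, -0.00172142,  0.0019205 ,  0.00123523,  0.00064376,
        0.00044028,  0.00077701]), 'tau': array([ 1.19571057e-03, -5.65056145e+01,  1.23101793e+00, -1.94199264e+01,
        1.11587666e-02,  5.32928825e-03, -1.68930990e-05]), 'eef_pos': array([246.17120734, 600.9713774 , 252.42684809]), 'tool_rot': array([-3.13977996e+00,  3.73352544e-06,  2.75275850e+00]), 'force': array([-0.05828211,  0.08440814,  0.39932498]), 'torque': array([-0.04236476,  0.04057636,  0.01200465]), 'gripper_force': 0.0, 'width': 85.28587966882633}
```

View pics/scene.png

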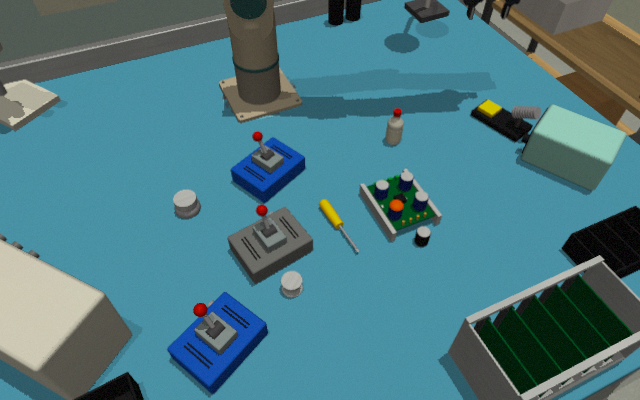

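View pics/side.png

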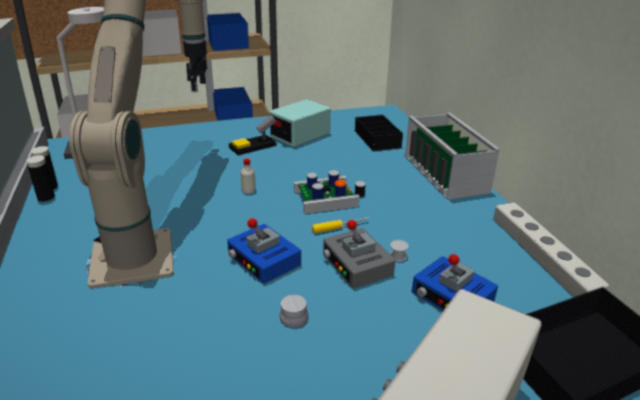

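The grey recorder is at scene (270,243) and side (358,258). Its red ball is at scene (262,211) and side (352,225). The two blue boxes, at scene (268,167) and (218,340), are look-alikes. The orange-topped capacitor is at scene (397,207) and side (340,185), and the other three capacitors at (382,188), (406,180) and (421,200) have silver tops. Next I measure these and confirm them in an enlarged crop.

Run:
```python
from h import *
D={n:grab(n) for n in('scene','side')}
def blob(d,c,lo,hi,w=16):
    h=cv2.cvtColor(d['color'],cv2.COLOR_RGB2HSV); m=cv2.inRange(h,lo,hi)
    n,l,st,ce=cv2.connectedComponentsWithStats(m); 
    i=[k for k in range(1,n) if st[k,4]>15 and np.hypot(*(ce[k]-c))<w]
    i=max(i,key=lambda k:st[k,4]); return ce[i],st[i]
def tri(a,b):
    A=np.zeros((3,3));B=np.zeros(3)
    for d,p in((D['scene'],a),(D['side'],b)):
        r=(rays(d,p)@d['T'][:3,:3].T)[0]; r/=np.linalg.norm(r);P=np.eye(3)-np.outer(r,r);A+=P;B+=P@d['T'][:3,3]
    return np.linalg.solve(A,B)
R=((0,170,90),(6,255,255)); O=((7,150,120),(16,255,255))
for nm,a,b,c,z in(('ball',(262,211),(352,225),R,125),('blue1',(258,136),(253,223),R,125),('dome',(397,207),(340,185),O,74)):
    p,s=blob(D['scene'],a,*c);q,t=blob(D['side'],b,*c)
    print(nm,p.round(1),s,q.round(1),t,'tri',tri(p,q).round(1),plane(D['scene'],p,z).round(1),plane(D['side'],q,z).round(1))
# recorder top: depth points at z~50 gray in region
d=D['scene']
def cloud(d,x0,x1,y0,y1):
    g=np.mgrid[x0:x1,y0:y1].reshape(2,-1).T; P=pts(d,g); return g,P
g,P=cloud(d,222,318,200,285)
sel=(abs(P[:,2]-50)<5)
c,sz,an=cv2.minAreaRect(P[sel,:2].astype(np.float32));print('rec top rect',c,sz,an,sel.sum())
g,P=cloud(d,355,445,165,240)
for lo,hi in((31,42),(24,34)):
    sel=(P[:,2]>lo)&(P[:,2]<hi);print('board',cv2.minAreaRect(P[sel,:2].astype(np.float32)),sel.sum())
for nm,p,z in(('flux',(397,113),110),('spool',(291,279),36),('tin',(186,198),45),('spare',(423,232),40),('drvH',(323,203),12),('drvT',(356,250),5),('c',(382,186),70),('c',(406,177),70),('c',(421,197),70)):
    print(nm,pts(d,p).round(),plane(d,p,z).round())
a=cv2.resize(d['color'][185:290,215:325],(528,504),interpolation=3)
b=cv2.resize(d['color'][165:245,355:445],(270,240),interpolation=3)
im=np.zeros((504,798,3),np.uint8);im[:,:528]=a;im[:240,528:]=b
cv2.imwrite('pics/crop.png',im[:,:,::-1])
```

```text
ball [261.5 209.6] [257 205  10  10  83] [351.3 224.4] [348 221   8   8  48] tri [ 534.1 -181.6  127. ] [[ 531.6 -180.5  125. ]] [[ 535.4 -180.1  125. ]]
blue1 [257.1 135.6] [253 132   9   8  58] [251.8 222.8] [248 219   8   8  47] tri [ 305.7 -107.9  124.3] [[ 304.9 -107.2  125. ]] [[ 306.  -110.9  125. ]]
dome [396.1 204.8] [390 199  13  12 124] [340.1 182.5] [335 180  11   6  53] tri [608.6 125.4  68.8] [[611.5 123.1  74. ]] [[605.6 115.7  74. ]]
rec top rect (559.349853515625, -178.3018341064453) (122.33628845214844, 160.701416015625) 10.353382110595703 2308
board ((596.403564453125, 158.73919677734375), (139.8991241455078, 213.57559204101562), 88.92385864257812) 1274
board ((595.8675537109375, 158.66236877441406), (139.8791961669922, 212.17715454101562), 88.77342987060547) 1321
flux [[363. 268. 110.]] [[363. 268. 110.]]
spool [[ 671. -172.   37.]] [[ 671. -172.   36.]]
tin [[ 356. -320.   43.]] [[ 358. -320.   45.]]
spare [[688. 156.  42.]] [[687. 156.  40.]]
drvH [[500. -15.  27.]] [[489. -10.  12.]]
drvT [[653.  -1.  17.]] [[646.   3.   5.]]
c [[545. 123.  72.]] [[543. 124.  70.]]
c [[541. 194.  69.]] [[542. 193.  70.]]
c [[614. 191.  72.]] [[613. 192.  70.]]
```

View pics/crop.png

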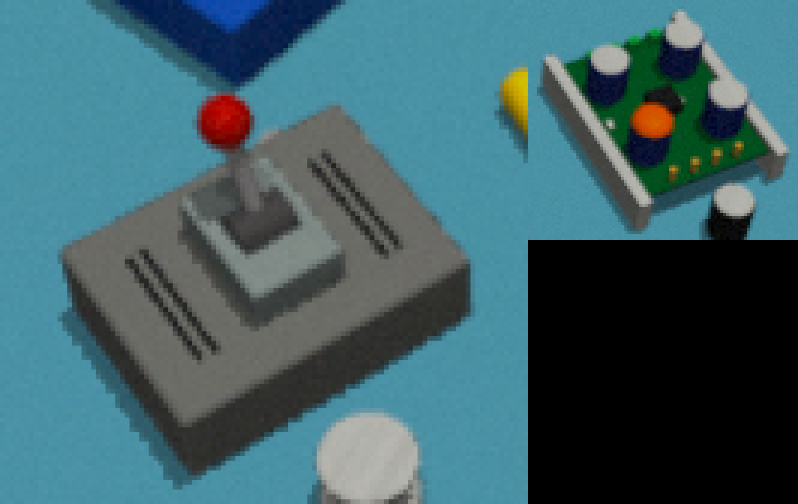

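The crop confirms two things. The grey recorder's lever leans toward its front, -x, and only one capacitor has an orange dome, at board (+x,-y). Recorder centre is about (559,-178) with yaw 10.4°, and the measured ball (534,-182,127) matches that pose. First I shut the gripper, turn, and travel high.

>>> {"api": "step_arm", "payload": {
  "plan": [
    {"az":-0.09,"gripper":0},
    {"az":-0.09,"gripper":0},
    {"az":-0.09,"gripper":0},
    {"az":-0.092,"gripper":0},
    {"dx":-0.047,"dy":-0.136,"gripper":0},
    {"dx":-0.047,"dy":-0.136,"gripper":0},
    {"dx":-0.047,"dy":-0.136,"gripper":0},
    {"dx":-0.047,"dy":-0.136,"gripper":0},
    {"dx":-0.047,"dy":-0.136,"gripper":0},
    {"dx":-0.047,"dy":-0.136,"gripper":0},
    {"dx":-0.047,"dy":-0.136,"gripper":0},
    {"dx":-0.047,"dy":-0.136,"gripper":0},
    {"dx":-0.047,"dy":-0.136,"gripper":0},
    {"dx":-0.047,"dy":-0.136,"gripper":0},
    {"dx":-0.047,"dy":-0.136,"gripper":0},
    {"dx":-0.047,"dy":-0.136,"gripper":0},
    {"gripper":0},
    {"gripper":0}
  ]
}}

```text
invalid input
```

>>> {"api": "step_arm", "payload": {
  "plan": [
    {"dx":0.0,"dy":0.0,"dz":0.0,"ax":0.0,"ay":0.0,"az":-0.09,"gripper":0.0},
    {"dx":0.0,"dy":0.0,"dz":0.0,"ax":0.0,"ay":0.0,"az":-0.09,"gripper":0.0},
    {"dx":0.0,"dy":0.0,"dz":0.0,"ax":0.0,"ay":0.0,"az":-0.09,"gripper":0.0},
    {"dx":0.0,"dy":0.0,"dz":0.0,"ax":0.0,"ay":0.0,"az":-0.092,"gripper":0.0}
  ]
}}

```text
clock: 0.7
eef_pos: [246.4, 601.3, 253.0]
tool_rot: [-3.141, -0.0, -2.957]
force: [-0.3, -0.5, -0.4]
width: 12.1
gripper_force: 0.0
```

>>> {"api": "step_arm", "payload": {
  "plan": [
    {"dx":-0.047,"dy":-0.136,"dz":0,"ax":0,"ay":0,"az":0,"gripper":0},
    {"dx":-0.047,"dy":-0.136,"dz":0,"ax":0,"ay":0,"az":0,"gripper":0},
    {"dx":-0.047,"dy":-0.136,"dz":0,"ax":0,"ay":0,"az":0,"gripper":0},
    {"dx":-0.047,"dy":-0.136,"dz":0,"ax":0,"ay":0,"az":0,"gripper":0},
    {"dx":-0.047,"dy":-0.136,"dz":0,"ax":0,"ay":0,"az":0,"gripper":0},
    {"dx":-0.047,"dy":-0.136,"dz":0,"ax":0,"ay":0,"az":0,"gripper":0},
    {"dx":-0.047,"dy":-0.136,"dz":0,"ax":0,"ay":0,"az":0,"gripper":0},
    {"dx":-0.047,"dy":-0.136,"dz":0,"ax":0,"ay":0,"az":0,"gripper":0},
    {"dx":-0.047,"dy":-0.136,"dz":0,"ax":0,"ay":0,"az":0,"gripper":0},
    {"dx":-0.047,"dy":-0.136,"dz":0,"ax":0,"ay":0,"az":0,"gripper":0},
    {"dx":-0.047,"dy":-0.136,"dz":0,"ax":0,"ay":0,"az":0,"gripper":0},
    {"dx":-0.047,"dy":-0.136,"dz":0,"ax":0,"ay":0,"az":0,"gripper":0},
    {"dx":0,"dy":0,"dz":0,"ax":0,"ay":0,"az":0,"gripper":0},
    {"dx":0,"dy":0,"dz":0,"ax":0,"ay":0,"az":0,"gripper":0}
  ]
}}

```text
clock: 2.45
eef_pos: [500.1, 150.5, 253.2]
tool_rot: [3.141, -0.0, -2.962]
force: [-0.3, 0.4, -0.2]
width: 0.0
gripper_force: 0.0
```

>>> {"api": "step_arm", "payload": {
  "plan": [
    {"dx":0.028,"dy":-0.124,"dz":0,"ax":0,"ay":0,"az":0,"gripper":0},
    {"dx":0.028,"dy":-0.124,"dz":0,"ax":0,"ay":0,"az":0,"gripper":0},
    {"dx":0.028,"dy":-0.124,"dz":0,"ax":0,"ay":0,"az":0,"gripper":0},
    {"dx":0.028,"dy":-0.124,"dz":0,"ax":0,"ay":0,"az":0,"gripper":0},
    {"dx":0.028,"dy":-0.124,"dz":0,"ax":0,"ay":0,"az":0,"gripper":0},
    {"dx":0.028,"dy":-0.124,"dz":0,"ax":0,"ay":0,"az":0,"gripper":0},
    {"dx":0.028,"dy":-0.124,"dz":0,"ax":0,"ay":0,"az":0,"gripper":0},
    {"dx":0.028,"dy":-0.124,"dz":0,"ax":0,"ay":0,"az":0,"gripper":0},
    {"dx":0.028,"dy":-0.124,"dz":0,"ax":0,"ay":0,"az":0,"gripper":0},
    {"dx":0,"dy":0,"dz":0,"ax":0,"ay":0,"az":0,"gripper":0},
    {"dx":0,"dy":0,"dz":0,"ax":0,"ay":0,"az":0,"gripper":0}
  ]
}}

```text
clock: 3.82
eef_pos: [486.3, -190.9, 253.2]
tool_rot: [3.14, 0.0, -2.959]
force: [0.2, -0.2, -0.1]
width: 0.1
gripper_force: 0.0
```

```bash
cat >> h.py <<'E'
from scipy.spatial.transform import Rotation as Ro
def wrist():
    d=grab('wrist'); M=np.eye(4); M[:3,:3]=Ro.from_euler('xyz',d['s']['tool_rot']).as_matrix(); M[:3,3]=d['s']['eef_pos']
    d['T']=M@d['T_tool_cam']; return d
E
python3 - <<'E'
from h import *
d=wrist(); print(d['s']['eef_pos'].round(1),d['s']['tool_rot'].round(3),d['s']['qpos'].round(2),np.round(d['T'][:3,3]))
cv2.imwrite('pics/w1.png',d['color'][:,:,::-1])
h=cv2.cvtColor(d['color'],cv2.COLOR_RGB2HSV); m=cv2.inRange(h,(0,170,90),(6,255,255))
n,l,st,ce=cv2.connectedComponentsWithStats(m)
for k in range(1,n):
    if st[k,4]>60: print(st[k],ce[k].round(1),plane(d,ce[k],126).round(1),pts(d,ce[k]).round(1))
E
```

```text
[ 486.3 -190.9  253.2] [ 3.14   0.    -2.959] [ 0.36  0.45 -0.06  1.87  0.03  0.83  2.04] [ 413. -205.  373.]
```

View pics/w1.png

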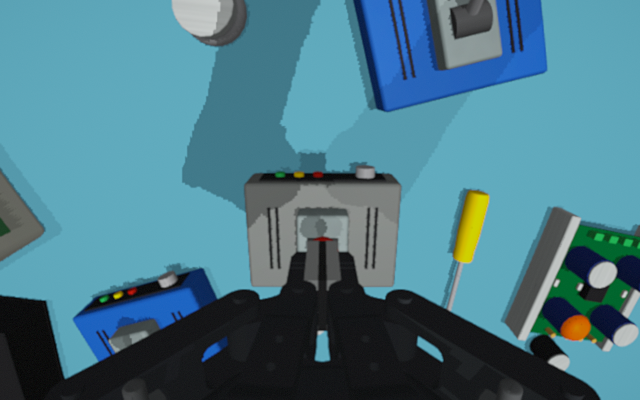

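The wrist view shows the recorder's front lamps at the top, (280–320,175). The shut fingers at column 322 line up with the lever at (321,238), and the ball is partly hidden by the fingertips. The pads are about 21 mm in front of the ball, so I descend there.

>>> {"api": "step_arm", "payload": {
  "plan": [
    {"dx":0,"dy":0,"dz":0.08,"ax":0,"ay":0,"az":0,"gripper":0},
    {"dx":0,"dy":0,"dz":0.08,"ax":0,"ay":0,"az":0,"gripper":0},
    {"dx":0,"dy":0,"dz":0.08,"ax":0,"ay":0,"az":0,"gripper":0},
    {"dx":0,"dy":0,"dz":0.08,"ax":0,"ay":0,"az":0,"gripper":0},
    {"dx":0,"dy":0,"dz":0.08,"ax":0,"ay":0,"az":0,"gripper":0},
    {"dx":0,"dy":0,"dz":0,"ax":0,"ay":0,"az":0,"gripper":0},
    {"dx":0,"dy":0,"dz":0,"ax":0,"ay":0,"az":0,"gripper":0}
  ]
}}

```text
clock: 4.75
eef_pos: [486.6, -192.0, 134.0]
tool_rot: [-3.142, 0.001, -2.96]
force: [0.6, -0.2, 0.6]
width: 0.0
gripper_force: 0.0
```

>>> {"api": "step_arm", "payload": {
  "plan": [
    {"dx":-0.04,"dy":0,"dz":0,"ax":0,"ay":0,"az":0,"gripper":0},
    {"dx":-0.04,"dy":0,"dz":0,"ax":0,"ay":0,"az":0,"gripper":0},
    {"dx":-0.03,"dy":0,"dz":0,"ax":0,"ay":0,"az":0,"gripper":0},
    {"dx":-0.02,"dy":0,"dz":0,"ax":0,"ay":0,"az":0,"gripper":0},
    {"dx":-0.02,"dy":0,"dz":0,"ax":0,"ay":0,"az":0,"gripper":0},
    {"dx":-0.02,"dy":0,"dz":0,"ax":0,"ay":0,"az":0,"gripper":0},
    {"dx":-0.02,"dy":0,"dz":0,"ax":0,"ay":0,"az":0,"gripper":0},
    {"dx":-0.02,"dy":0,"dz":0,"ax":0,"ay":0,"az":0,"gripper":0},
    {"dx":-0.02,"dy":0,"dz":0,"ax":0,"ay":0,"az":0,"gripper":0},
    {"dx":-0.02,"dy":0,"dz":0,"ax":0,"ay":0,"az":0,"gripper":0},
    {"dx":0,"dy":0,"dz":0,"ax":0,"ay":0,"az":0,"gripper":0},
    {"dx":0,"dy":0,"dz":0,"ax":0,"ay":0,"az":0,"gripper":0}
  ]
}}

```text
clock: 6.25
eef_pos: [560.1, -179.4, 133.4]
tool_rot: [-3.141, 0.001, -2.962]
force: [0.1, 0.2, 0.1]
width: -0.1
gripper_force: 0.0
```

>>> {"api": "step_arm", "payload": {
  "plan": [
    {"dx":-0.01,"dy":0,"dz":0,"ax":0,"ay":0,"az":0,"gripper":0},
    {"dx":-0.01,"dy":0,"dz":0,"ax":0,"ay":0,"az":0,"gripper":0},
    {"dx":0,"dy":0,"dz":0,"ax":0,"ay":0,"az":0,"gripper":0}
  ]
}}

```text
clock: 6.62
eef_pos: [562.7, -179.0, 133.0]
tool_rot: [3.141, -0.006, -2.963]
force: [-6.4, -1.2, 4.7]
width: 0.0
gripper_force: 3.4
```

```bash
cat > ball.py <<'E'
from h import *
for n,a,w in(('scene',(275,210),30),('side',(365,224),30)):
    d=grab(n); h=cv2.cvtColor(d['color'],cv2.COLOR_RGB2HSV); m=cv2.inRange(h,(0,170,90),(6,255,255))
    N,l,st,ce=cv2.connectedComponentsWithStats(m)
    for k in range(1,N):
        if st[k,4]>8 and np.hypot(*(ce[k]-a))<w: 
            P=plane(d,ce[k],125)[0]; print(n,st[k],P.round(1),'u',round(float((P[:2]-[559.3,-178.3])@[.984,.18]),1))
print(d['s']['force'].round(2),d['s']['eef_pos'].round(1))
E
python3 ball.py
```

```text
scene [269 222  11  10  77] [ 586.5 -172.   125. ] u 27.9
side [369 218   5   7  26] [ 586.7 -177.3  125. ] u 27.2
[-6.07 -1.13  4.16] [ 562.7 -179.   133. ]
```

The force rose to 6 N with the ball at u≈+28 mm, which is the stop. I give one last small push, back off, rise and check.

>>> {"api": "step_arm", "payload": {
  "plan": [
    {"dx":-0.01,"dy":0,"dz":0,"ax":0,"ay":0,"az":0,"gripper":0},
    {"dx":0,"dy":0,"dz":0,"ax":0,"ay":0,"az":0,"gripper":0},
    {"dx":0,"dy":0,"dz":0,"ax":0,"ay":0,"az":0,"gripper":0}
  ]
}}

```text
clock: 7.1
eef_pos: [562.9, -178.9, 133.0]
tool_rot: [3.14, -0.011, -2.963]
force: [-12.3, -1.2, 7.9]
width: -0.0
gripper_force: 6.1
```

>>> {"api": "step_arm", "payload": {
  "plan": [
    {"dx":0.04,"dy":0,"dz":0,"ax":0,"ay":0,"az":0,"gripper":0},
    {"dx":0.08,"dy":0,"dz":0,"ax":0,"ay":0,"az":0,"gripper":0},
    {"dx":0.08,"dy":0,"dz":0,"ax":0,"ay":0,"az":0,"gripper":0},
    {"dx":0,"dy":0,"dz":-0.1,"ax":0,"ay":0,"az":0,"gripper":0},
    {"dx":0,"dy":0,"dz":-0.1,"ax":0,"ay":0,"az":0,"gripper":0},
    {"dx":0,"dy":0,"dz":-0.1,"ax":0,"ay":0,"az":0,"gripper":0},
    {"dx":0,"dy":0,"dz":-0.1,"ax":0,"ay":0,"az":0,"gripper":0},
    {"dx":0,"dy":0,"dz":0,"ax":0,"ay":0,"az":0,"gripper":0}
  ]
}}

```text
clock: 8.1
eef_pos: [511.5, -188.9, 255.8]
tool_rot: [-3.139, 0.006, -2.962]
force: [-0.5, 0.6, -0.3]
width: 0.3
gripper_force: 0.0
```

```bash
python3 ball.py
python3 - <<'E'
from h import *
d=wrist(); cv2.imwrite('pics/w2.png',d['color'][:,:,::-1])
E
```

```text
scene [269 221  11  11  93] [ 584.8 -172.1  125. ] u 26.2
side [366 217   8   8  45] [ 584.6 -174.8  125. ] u 25.6
[ 0.63 -0.51 -0.68] [ 510.4 -188.7  254.2]
```

View pics/w2.png

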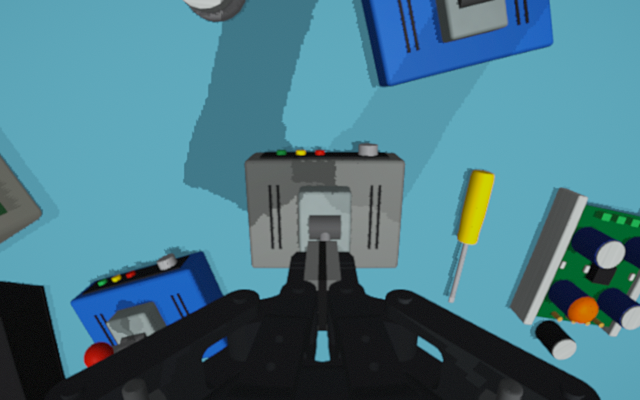

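The lever now leans to the back. It stopped hard at 12 N, and the push was released. The recorder is at (325,215), and the dome is visible at (583,310). I move at height to beside the board for a close measurement.

>>> {"api": "step_arm", "payload": {
  "plan": [
    {"dx":-0.05,"dy":0.096,"dz":0,"ax":0,"ay":0,"az":0,"gripper":0},
    {"dx":-0.05,"dy":0.096,"dz":0,"ax":0,"ay":0,"az":0,"gripper":0},
    {"dx":-0.05,"dy":0.096,"dz":0,"ax":0,"ay":0,"az":0,"gripper":0},
    {"dx":-0.05,"dy":0.096,"dz":0,"ax":0,"ay":0,"az":0,"gripper":0},
    {"dx":-0.05,"dy":0.096,"dz":0,"ax":0,"ay":0,"az":0,"gripper":0},
    {"dx":-0.05,"dy":0.096,"dz":0,"ax":0,"ay":0,"az":0,"gripper":0},
    {"dx":-0.05,"dy":0.096,"dz":0,"ax":0,"ay":0,"az":0,"gripper":0},
    {"dx":-0.05,"dy":0.096,"dz":0,"ax":0,"ay":0,"az":0,"gripper":0},
    {"dx":0,"dy":0,"dz":0,"ax":0,"ay":0,"az":0,"gripper":0},
    {"dx":0,"dy":0,"dz":0,"ax":0,"ay":0,"az":0,"gripper":0}
  ]
}}

```text
clock: 9.5
eef_pos: [585.7, 58.7, 252.2]
tool_rot: [-3.141, -0.002, -2.962]
force: [0.1, -0.3, -0.7]
width: -0.4
gripper_force: 0.0
```

Run:
```python
from h import *
d=wrist(); print(d['s']['eef_pos'].round(1),d['s']['tool_rot'].round(3))
cv2.imwrite('pics/w3.png',d['color'][:,:,::-1])
h=cv2.cvtColor(d['color'],cv2.COLOR_RGB2HSV); m=cv2.inRange(h,(6,150,110),(17,255,255))
n,l,st,ce=cv2.connectedComponentsWithStats(m)
for k in range(1,n):
    if st[k,4]>60:
        ys,xs=np.where(l==k); P=pts(d,np.c_[xs,ys]); P=P[P[:,2]>60]
        print(st[k],ce[k].round(1),plane(d,ce[k],74).round(1),'depth',P.min(0).round(1),P.max(0).round(1),'top',P[P[:,2]>P[:,2].max()-2].mean(0).round(1),'rect',np.round(cv2.minEnclosingCircle(P[:,:2].astype(np.float32))[0],1))
```

```text
[585.7  58.7 252.2] [-3.141e+00 -2.000e-03 -2.962e+00]
[369 195  35  32 895] [386.  210.6] [[605.9 122.7  74. ]] depth [512.7  44.8  63.4] [624.4 140.4 372.1] top [512.7  44.8 372.1] rect [565.6  90. ]
```

View pics/w3.png

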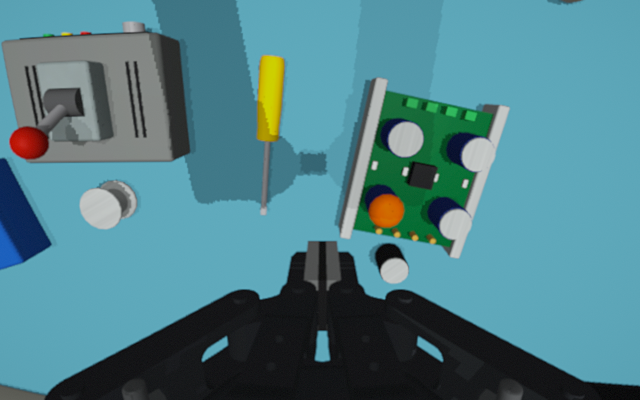

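The wrist view shows the dome at (386,211), the silver tops at (405,139), (478,154) and (455,224), and the spare capacitor at (393,270). I cross-check the dome with the square of the four capacitors.

Run:
```python
from h import *
def dome(d,a,w,lo,hi,z):
    h=cv2.cvtColor(d['color'],cv2.COLOR_RGB2HSV); m=cv2.inRange(h,lo,hi)
    n,l,st,ce=cv2.connectedComponentsWithStats(m)
    ks=[k for k in range(1,n) if st[k,4]>20 and np.hypot(*(ce[k]-a))<w]
    if not ks: return None
    k=max(ks,key=lambda k:st[k,4]); ys,xs=np.where(l==k)
    P=pts(d,np.c_[xs,ys]); P=P[(P[:,2]>z-9)&(P[:,2]<z+12)]
    C=plane(d,np.c_[xs,ys],z)
    return st[k,4],'ray',((C.max(0)+C.min(0))/2).round(1)[:2],C.mean(0).round(1)[:2],np.ptp(C,0).round(0)[:2],'depth',((P.max(0)+P.min(0))/2).round(1),P[:,2].max().round(1)
O=((6,150,110),(17,255,255)); S=((0,0,120),(180,60,255))
w=wrist(); s=grab('scene'); e=grab('side')
print('w',dome(w,(386,211),15,*O,73)); print('s',dome(s,(397,206),12,*O,73)); print('e',dome(e,(340,183),12,*O,73))
for a in((405,139),(478,154),(455,224)): print('w cap',dome(w,a,12,*S,70))
for a in((382,186),(406,178),(421,197)): print('s cap',dome(s,a,8,*S,70))
for a in((393,270),): print('w spare',dome(w,a,12,*S,40))
print('s spare',dome(s,(423,232),8,*S,40))
```

```text
w (np.int32(899), 'ray', array([606.3, 122.9]), array([606.3, 123. ]), array([33., 32.]), 'depth', array([607.6, 124.4,  71.9]), np.float64(78.7))
s (np.int32(127), 'ray', array([610.8, 123.6]), array([611., 124.]), array([33., 33.]), 'depth', array([610.2, 123.1,  74.9]), np.float64(81.0))
e (np.int32(54), 'ray', array([605.6, 117.6]), array([606.3, 117.2]), array([30., 35.]), 'depth', array([607. , 120.8,  71.9]), np.float64(79.1))
w cap (np.int32(986), 'ray', array([538. , 125.4]), array([537.9, 125.3]), array([31., 32.]), 'depth', array([538.2, 125.9,  68.6]), np.float64(71.6))
w cap None
w cap None
s cap (np.int32(93), 'ray', array([538. , 127.1]), array([538. , 126.6]), array([30., 29.]), 'depth', array([539.1, 126.6,  70. ]), np.float64(74.5))
s cap None
s cap (np.int32(356), 'ray', array([597.9, 196.4]), array([592.9, 198.9]), array([163.,  30.]), 'depth', array([574.9, 195.6,  69.8]), np.float64(74.7))
w spare (np.int32(567), 'ray', array([683.9, 157.4]), array([684. , 157.3]), array([31., 31.]), 'depth', array([684.5, 157.6,  38.9]), np.float64(41.2))
s spare (np.int32(116), 'ray', array([685.1, 159.2]), array([685.1, 158.8]), array([30., 30.]), 'depth', array([686.6, 159. ,  40.9]), np.float64(45.5))
```

The views agree on about (608, 122.5), with the dome height at 78–79 mm and 70 mm from the neighbouring capacitor, as it should be. I move above it, then descend partway.

>>> {"api": "step_arm", "payload": {
  "plan": [
    {"dx":-0.037,"dy":0.065,"dz":0,"ax":0,"ay":0,"az":0,"gripper":0},
    {"dx":-0.037,"dy":0.065,"dz":0,"ax":0,"ay":0,"az":0,"gripper":0},
    {"dx":-0.037,"dy":0.066,"dz":0,"ax":0,"ay":0,"az":0,"gripper":0},
    {"dx":0,"dy":0,"dz":0.08,"ax":0,"ay":0,"az":0,"gripper":0},
    {"dx":0,"dy":0,"dz":0.08,"ax":0,"ay":0,"az":0,"gripper":0},
    {"dx":0,"dy":0,"dz":0.08,"ax":0,"ay":0,"az":0,"gripper":0},
    {"dx":0,"dy":0,"dz":0.08,"ax":0,"ay":0,"az":0,"gripper":0},
    {"dx":0,"dy":0,"dz":0,"ax":0,"ay":0,"az":0,"gripper":0},
    {"dx":0,"dy":0,"dz":0,"ax":0,"ay":0,"az":0,"gripper":0}
  ]
}}

```text
clock: 10.82
eef_pos: [609.4, 124.5, 158.0]
tool_rot: [3.141, 0.001, -2.961]
force: [0.5, -0.5, -0.0]
width: 0.4
gripper_force: 0.0
```

>>> {"api": "step_arm", "payload": {
  "plan": [
    {"dx":0.004,"dy":-0.004,"dz":0.05,"ax":0,"ay":0,"az":0,"gripper":0},
    {"dx":0,"dy":0,"dz":0.04,"ax":0,"ay":0,"az":0,"gripper":0},
    {"dx":0,"dy":0,"dz":0.02,"ax":0,"ay":0,"az":0,"gripper":0},
    {"dx":0,"dy":0,"dz":0,"ax":0,"ay":0,"az":0,"gripper":0},
    {"dx":0,"dy":0,"dz":0,"ax":0,"ay":0,"az":0,"gripper":0}
  ]
}}

```text
clock: 11.45
eef_pos: [607.9, 122.1, 124.5]
tool_rot: [3.141, 0.0, -2.962]
force: [-0.3, 0.8, 0.3]
width: -0.0
gripper_force: 0.0
```

```bash
python3 ball.py
python3 - <<'E'
from h import *
a=grab('scene')['color'][150:300,220:450];b=grab('side')['color'][130:290,220:420]
im=np.zeros((480,800,3),np.uint8);im[:293,:450]=cv2.resize(a,(450,293));im[:280,450:]=cv2.resize(b,(350,280))
cv2.imwrite('pics/fin.png',im[:300,:,::-1])
E
```

```text
scene [269 221  11  11  96] [ 585.1 -172.3  125. ] u 26.4
side [366 217   8   8  48] [ 584.3 -174.4  125. ] u 25.3
[-0.21  0.63  0.12] [608.  122.1 124.6]
```

View pics/fin.png

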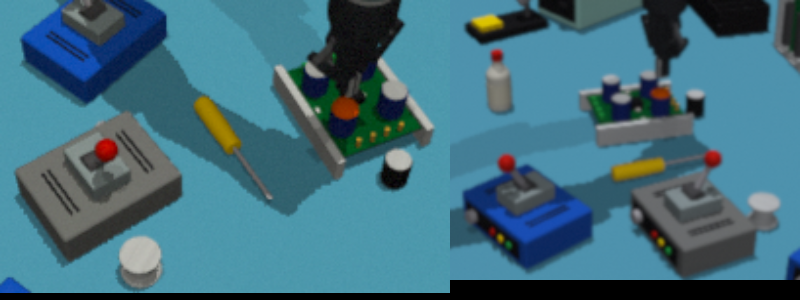

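The picture shows the fingertips just above the orange dome (crop 345,105 and 660,85), the lever leaning back, and nothing else moved. I hold the pose for over two seconds, then hand in.

>>> {"api": "step_arm", "payload": {
  "plan": [
    {"dx":0,"dy":0,"dz":0,"ax":0,"ay":0,"az":0,"gripper":0},
    {"dx":0,"dy":0,"dz":0,"ax":0,"ay":0,"az":0,"gripper":0},
    {"dx":0,"dy":0,"dz":0,"ax":0,"ay":0,"az":0,"gripper":0},
    {"dx":0,"dy":0,"dz":0,"ax":0,"ay":0,"az":0,"gripper":0},
    {"dx":0,"dy":0,"dz":0,"ax":0,"ay":0,"az":0,"gripper":0},
    {"dx":0,"dy":0,"dz":0,"ax":0,"ay":0,"az":0,"gripper":0},
    {"dx":0,"dy":0,"dz":0,"ax":0,"ay":0,"az":0,"gripper":0},
    {"dx":0,"dy":0,"dz":0,"ax":0,"ay":0,"az":0,"gripper":0},
    {"dx":0,"dy":0,"dz":0,"ax":0,"ay":0,"az":0,"gripper":0},
    {"dx":0,"dy":0,"dz":0,"ax":0,"ay":0,"az":0,"gripper":0},
    {"dx":0,"dy":0,"dz":0,"ax":0,"ay":0,"az":0,"gripper":0},
    {"dx":0,"dy":0,"dz":0,"ax":0,"ay":0,"az":0,"gripper":0},
    {"dx":0,"dy":0,"dz":0,"ax":0,"ay":0,"az":0,"gripper":0},
    {"dx":0,"dy":0,"dz":0,"ax":0,"ay":0,"az":0,"gripper":0},
    {"dx":0,"dy":0,"dz":0,"ax":0,"ay":0,"az":0,"gripper":0},
    {"dx":0,"dy":0,"dz":0,"ax":0,"ay":0,"az":0,"gripper":0},
    {"dx":0,"dy":0,"dz":0,"ax":0,"ay":0,"az":0,"gripper":0},
    {"dx":0,"dy":0,"dz":0,"ax":0,"ay":0,"az":0,"gripper":0},
    {"dx":0,"dy":0,"dz":0,"ax":0,"ay":0,"az":0,"gripper":0},
    {"dx":0,"dy":0,"dz":0,"ax":0,"ay":0,"az":0,"gripper":0}
  ]
}}

```text
clock: 14.15
eef_pos: [607.6, 122.0, 124.3]
tool_rot: [3.142, -0.0, -2.962]
force: [0.6, 0.3, -0.0]
width: -0.1
gripper_force: 0.0
```

```bash
python3 -c "
from cell import ctrl
print(ctrl.read_state()['eef_pos'],ctrl.finish_job())"
```

```text
the job is handed in; nothing more can be done
[607.64810006 121.99821333 124.28170587] None
```

I pushed the recorder's toggle over to its stop, then held the fingertips about 24 mm above the swollen capacitor's dome for over two seconds, and handed the job in at about 14 s still pointing there; no verdict came back.

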